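# One cap from the cap dispenser

### The arm

A 6-joint arm with a two-finger parallel gripper is mounted at the origin on a cart in front of the work surface, level with it; the furniture and walls round the work are solid. World frame = base frame: x ahead of the robot, y to its left, z up, the work surface at z = 0. Lengths are in m, angles in rad, forces in N, time in s.
With the tool pointing down it reaches from about 0.275 to 0.825 m from the base axis. Payload 4.9 kg.
Tool frame: the origin (TCP) lies on the centre line of the jaws, within the pads' length; the fingertips stand 19 mm ahead of it and the grasp point (between the pads) is the TCP; y points along the fingers, x is the direction in which the jaws open and shut, and the axes are right-handed (so a half turn about y gives the same grasp; the last joint's range is limited). The gripper opens to 85 mm and grips with 20 to 120 N. Pads are 22 mm wide; open, the fingers measure 114 mm over their backs; the gripper's body (76 mm by 85 mm) begins 54 mm behind the grasp point. The pads swing forward as they close: fully open they stand 13 mm farther back than shut.
Start: joints at [1.053, 0.326, -0.193, 1.052, 0, 1.437], TCP at [0.206, 0.51, 0.25] pointing down, gripper open.
Joint ranges: [-2.65, 2.65], [-0.97, 1.79], [-1.3, 1.35], [-1.93, 2.1], [-1.47, 1.37], [-3.14, 3.14]. Speed limits (rad/s): [2.57, 2.57, 3.14, 3.14, 3.14, 3.14].

### API

Orientations are given as [roll, pitch, yaw] about the fixed x, y, z axes, in that order (R = Rz(yaw) Ry(pitch) Rx(roll)).
In Python, from cell import robot gives the robot as it stands. The module is installed in compiled form; this text tells all that it offers.
- The arm moves only by the tool move_arm, never from a script. Its argument "commands" is a list of rows, each a list of 7 numbers: the shift along the tool's x, y, z in cm, then the turn, a rotation vector about the tool's x, y, z in rad, then the finger opening in cm, from 0 to 8.54. In form: [[tx, ty, tz, rx, ry, rz, gripper], ...]. A call has 1 to 12 rows; each row shifts and turns the commanded pose from where the row before left it, along the tool's axes as they then stand; what a row does not reach is not made up. A row lasts 1/8 s, in which the tool goes at most 62.5 mm and 10.7 degrees, less where a joint would pass 70% of its speed; a pose out of reach is approached as far as the arm can. A call with a gripper value outside its range is refused whole. The fingers move at their own pace and stop on an object; "newtons" is the grip in N (left out, the last holds). Time passes only in rows, so rows that do not move let the fingers close. It gives the time, the measured TCP pose, the force and the opening at its end, in the units of the state.
- robot.sense(): the state, without advancing time (a new reading comes with each control period).
- robot.read_camera(name): name is "scene" or "top" or "wrist"; returns a dict with "image" (400x640x3 uint8, red, green, blue), "fov_y" (degrees; the focal length in pixels is half the picture's height over the tangent of half this angle, whatever the lens; pixels are square), "cx", "cy" (the principal point, pixels), "eye" and "rotation" of the camera in the world; the wrist camera has in their place "hand_eye" (4x4, takes a point from camera to tool coordinates, whose origin is the TCP and whose axes are the tool frame's). Camera axes: x right, y down, z forward; pixel columns grow to the right and rows downward; lengths in m; the calibration is good to about 2 mm. The wrist camera is an equidistant fisheye: a pixel r from the principal point sees the ray r / f radians off the axis. A picture is of the moment at which its call begins: read the wrist's pose just before it. There is no depth.
- robot.job_done(): hands the job in, once; it reports no verdict.
The state is a dict: "t": time; "joints": joint angles; "dq": joint speeds; "effort": joint torques, N m; "tcp_pos": TCP position; "orientation": TCP orientation; "ft_force": force on the tool from outside, world axes, zero at the start; "moment": the same for the moment, N m; "finger_gap": finger opening in m.
Only numpy, scipy, OpenCV 4.12 (cv2) and the standard library are available. Lean on these libraries where they do the work, as an engineer would, in place of code of your own. Each camera call takes 0.05 s, during which the arm holds its last target.

### The job

Press the red plunger of the cap dispenser once, all the way down, and let it come back up, so that exactly one blue cap comes out on the worktop. Then push that cap along the worktop with the fingers, without lifting it, until it lies wholly on the green mark. Leave the other two caps in the dispenser and do not disturb the other things on the bench.

Things in the scene. Friction and masses are not known exactly. Their poses are not given: they have to be found in the camera images.
- dispenser: cap dispenser, fixed. Origin on the worktop under its magazine's centre; x from the outlet towards the plunger, z up. Magazine: clear square shaft, open on top, 62 mm along x, 62 along y (77 over the feet), 69 tall, holding three stacked caps; outlet: a 26 mm high gap at its foot at -x. From x = 30 to 120 mm a white housing, 66 mm wide, 64 tall, with the red plunger on top at x = 72.
- plunger_top (a point): centre of the top of the plunger's red round head (34 mm across, 12 mm thick), 104 mm above the worktop when up, 84 mm when fully down. It moves with the plunger.
- plunger (a joint): plunger travel, m: 0 up, 0.020 fully down (hard stop; about 6 to 12 N, more if fast); a spring returns it. Each mm drives a flat blade in the magazine's foot (19 mm high, 18 wide) 4 mm forward; it pushes the lowest cap straight out of the outlet on to the bare worktop, leaving its centre 70 to 115 mm from the dispenser's origin (more if pressed fast). Blade back, the next cap drops; another press would eject it too.
- cap_bottom: blue ribbed screw cap, a 46 mm wide, 21 mm tall disc, about 20 g. Origin at the centre of its underside, z up. At the start the lowest of the three in the magazine, standing on the worktop; the one that a press ejects.
- cap_middle: blue ribbed screw cap, a 46 mm wide, 21 mm tall disc, about 20 g. Origin at the centre of its underside, z up. At the start the middle one in the magazine; stays in the dispenser (it drops to the bottom after the press).
- cap_top: blue ribbed screw cap, a 46 mm wide, 21 mm tall disc, about 20 g. Origin at the centre of its underside, z up. At the start the top one in the magazine; stays in the dispenser.
- green_mark: 100 mm square printed on the worktop (flat, nothing to bump against), green with a thin white line inside its edge: where the cap must go; it lies in front of the dispenser, to the left or to the right of the outlet. Origin at its centre on the worktop, x and y along its sides, z up.
- red_mark: 100 mm square printed on the worktop (flat, nothing to bump against), red with a thin white line: the wrong place, on the other side of the outlet. Origin at its centre on the worktop, x and y along its sides, z up.
- bottle: small reagent bottle with a red screw cap, 50 mm across, 106 mm tall. Bystander; origin at the centre of its underside.
- flask: small conical glass flask, 62 mm across the foot, 104 mm tall. Bystander; origin at the centre of its underside.
- tape: roll of beige masking tape lying flat, 96 mm across, 25 mm high. Bystander; origin at the centre of its underside.
- beaker: small clear beaker, 46 mm across, 58 mm tall. Bystander; origin at the centre of its underside.
There are look-alikes about, which are no part of the job. Leave any brown or orange look-alike of the cap_top alone.

How it is judged:
By the outcome, as a careful person would: the job done as asked, in the order asked, and still so for the second after the job is handed in, with the robot touching nothing.
It also fails if it takes over 42 s, if anything falls off the work surface, if the arm or the gripper's body presses on something with over 40 N, if the wrist force passes 120 N, or if a joint passes its speed limit or range.

## Working session

There is one attempt and no reset: what is moved stays moved. The work goes in short steps, Python scripts to look and compute and a tool call to move; the robot and the scene stay as the last step left them, time stands still between calls to the robot, and variables do not carry over. Pictures are saved under pics/ and viewed, and the job is handed in when it is done.

Besides the shell and the picture viewer there is one more tool, called after ">>>" as name(argument=value, ...), one argument or row to a line, values as JSON. move_arm: Moves the arm, as the interface text tells. Its arguments: {"type":"object","properties":{"commands":{"type":"array","items":{"type":"array","items":{"type":"number"}}},"newtons":{"type":"number"}},"required":["commands"]}

```bash
mkdir -p pics
cat > h.py <<'E'
import numpy as np, cv2
from cell import robot
def shot(cam,name):
    c=robot.read_camera(cam); cv2.imwrite(f'pics/{name}.png',c['image'][:,:,::-1]); 
    np.savez(f'pics/{name}.npz',**c); return c
def plane(c,u,v,z=0.):
    f=c['image'].shape[0]/2/np.tan(np.radians(float(c['fov_y']))/2)
    d=np.array(c['rotation'])@np.array([(u-c['cx'])/f,(v-c['cy'])/f,1]); e=np.array(c['eye'])
    return e+d*(z-e[2])/d[2]
E
python3 - <<'E'
from h import *
s=robot.sense(); print(s)
for n in('scene','top'):
    c=shot(n,n+'0'); print(n,{k:v for k,v in c.items() if k!='image'})
E
```

```text
{'t': 0.0, 'joints': array([ 1.05281396e+00,  3.26962892e-01, -1.93603988e-01,  1.05199401e+00,
        1.02901363e-05,  1.43657252e+00]), 'dq': array([ 0.00027843, -0.0002539 ,  0.000678  ,  0.00104373,  0.00060192,
       -0.00035382]), 'effort': array([-1.41343586e-03, -4.43402660e+01,  2.62437540e+01,  1.54297129e-02,
       -1.88347503e-04,  4.72664851e-06]), 'tcp_pos': array([0.20564454, 0.50950646, 0.24948382]), 'orientation': array([-1.57054999,  0.00174732,  1.18703797]), 'ft_force': array([-0.5585414 ,  0.2793979 ,  0.33536874]), 'moment': array([0.03572355, 0.01068982, 0.04039063]), 'finger_gap': 0.08526135393720777}
scene {'fov_y': 53.821040196915, 'cx': 317.6099173669134, 'cy': 204.8596434631777, 'eye': array([-0.09541583, -0.74924863,  0.74081789]), 'rotation': array([-2.13734703e+00,  3.64021383e-04, -6.68590840e-01])}
top {'fov_y': 53.144386895968346, 'cx': 321.4549442436676, 'cy': 198.1336610649449, 'eye': array([0.33700458, 0.03718884, 1.2166845 ]), 'rotation': array([-2.95390251e+00, -1.36008391e-03, -1.56862871e+00])}
```

```bash
cat >> h.py <<'E'
from scipy.spatial.transform import Rotation as Ro
def plane(c,u,v,z=0.):
    f=c['image'].shape[0]/2/np.tan(np.radians(float(c['fov_y']))/2)
    R=Ro.from_euler('xyz',c['rotation']).as_matrix()
    d=R@np.array([(u-c['cx'])/f,(v-c['cy'])/f,1]); e=np.array(c['eye'])
    return e+d*(z-e[2])/d[2]
def proj(c,p):
    f=c['image'].shape[0]/2/np.tan(np.radians(float(c['fov_y']))/2)
    R=Ro.from_euler('xyz',c['rotation']).as_matrix()
    q=R.T@(np.array(p)-c['eye']); return f*q[0]/q[2]+c['cx'],f*q[1]/q[2]+c['cy']
E
python3 -c "
from h import *
print(Ro.from_euler('xyz',robot.sense()['orientation']).as_matrix().round(3))"
```

```text
[[ 0.374 -0.001 -0.927]
 [ 0.927 -0.001  0.374]
 [-0.002 -1.     0.   ]]
```

View pics/top0.png

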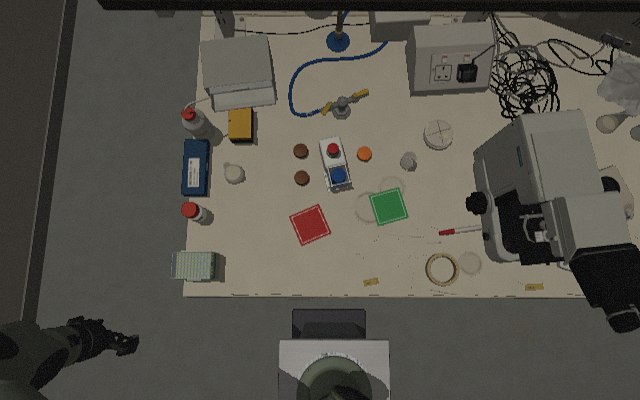

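View pics/scene0.png

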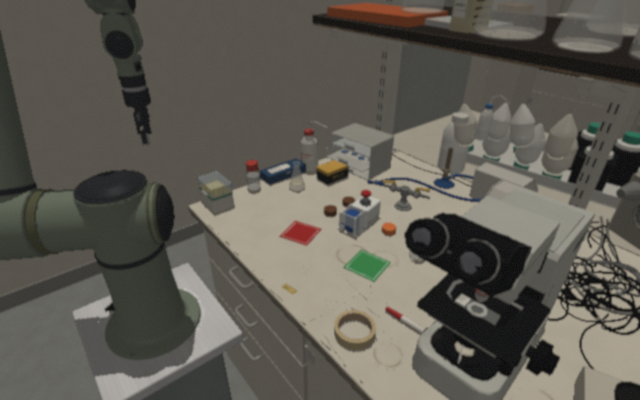

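Run:
```python
from h import *
c=dict(np.load('pics/top0.npz')); im=c['image']
cv2.imwrite('pics/crop.png',cv2.resize(im[110:260,270:430,::-1],None,fx=5,fy=5,interpolation=cv2.INTER_CUBIC)[:600,:800] if 0 else cv2.resize(im[125:255,270:430,::-1],None,fx=4.6,fy=4.6,interpolation=cv2.INTER_CUBIC))
hsv=cv2.cvtColor(im,cv2.COLOR_RGB2HSV)
def blob(m,name,z,box):
    x0,y0,x1,y1=box; mm=np.zeros_like(m); mm[y0:y1,x0:x1]=m[y0:y1,x0:x1]
    cs,_=cv2.findContours(mm,cv2.RETR_EXTERNAL,cv2.CHAIN_APPROX_NONE); k=max(cs,key=cv2.contourArea)
    r=cv2.minAreaRect(k); print(name,r,plane(c,*r[0],z).round(4), [plane(c,*p,z)[:2].round(4).tolist() for p in cv2.boxPoints(r)])
red=cv2.inRange(hsv,(0,120,50),(8,255,255))|cv2.inRange(hsv,(170,120,50),(180,255,255))
blob(red,'plunger',.104,(318,138,348,160))
blob(red,'redmark',0,(280,195,340,250))
blob(cv2.inRange(hsv,(45,90,40),(85,255,255)),'green',0,(360,180,420,230))
blob(cv2.inRange(hsv,(100,120,40),(130,255,255)),'bluecap',.063,(325,160,355,190))
```

```text
plunger ((332.5, 148.0), (10.0, 11.0), 90.0) [0.6965 0.0044 0.104 ] [[0.7116, 0.0204], [0.7117, -0.0116], [0.6814, -0.0115], [0.6813, 0.0204]]
redmark ((309.62933349609375, 224.30169677734375), (32.03876876831055, 32.69530487060547), 66.80140686035156) [0.4865 0.072  0.    ] [[0.5119, 0.1377], [0.5523, 0.0456], [0.4613, 0.0068], [0.422, 0.0979]]
green ((388.0992126464844, 206.0543975830078), (31.599998474121094, 32.15999984741211), 73.73979187011719) [ 0.5437 -0.1697  0.    ] [[0.5771, -0.109], [0.6059, -0.2058], [0.5106, -0.2297], [0.4826, -0.1342]]
bluecap ((338.0, 175.0), (14.0, 14.0), 90.0) [ 0.6262 -0.0129  0.063 ] [[0.6476, 0.0079], [0.6477, -0.0339], [0.6049, -0.0335], [0.6048, 0.008]]
```

View pics/crop.png

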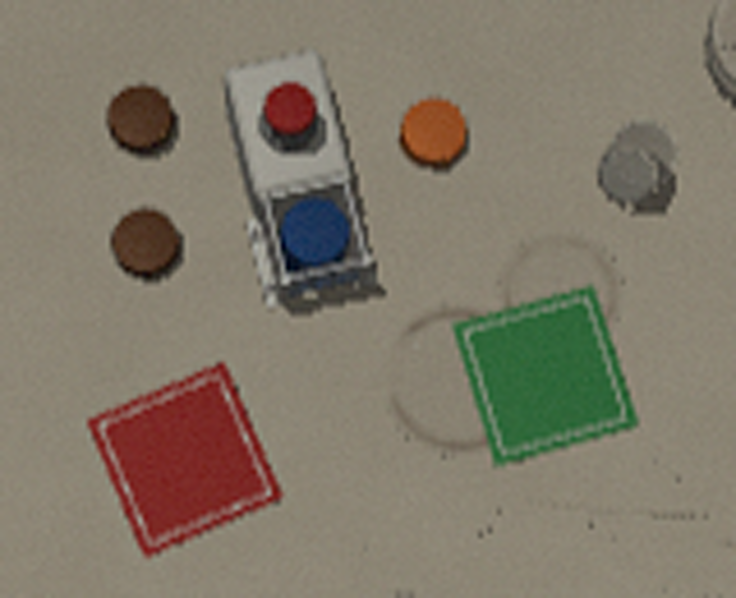

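The red plunger is at (333,149). Two other things share its colour: the bottle caps at (189,113) and (190,209). The blue caps in the magazine are at (338,175). Their look-alikes are the brown caps at (301,150) and (302,177) and the orange one at (364,153). The close crop confirms the dispenser's red head on the white housing, with the blue cap in the clear shaft. Green mark is at (388,206), red mark at (310,224).

>>> move_arm(
  commands=[
    [0,0,0,0,0.148,0,0],
    [0,0,0,0,0.148,0,0],
    [0,0,0,0,0.148,0,0],
    [0,0,0,0,0.148,0,0],
    [0,0,0,0,0.148,0,0],
    [0,0,0,0,0.148,0,0],
    [0,0,0,0,0.148,0,0],
    [0,0,0,0,0.148,0,0],
    [0,0,0,0,0,0,0],
  ],
  newtons=40,
)

```text
t: 1.23
tcp_pos: [0.2058, 0.5098, 0.2499]
orientation: [-1.572, 0.0, 0.005]
ft_force: [-1.7, 0.1, -0.1]
finger_gap: -0.0001
```

>>> move_arm(
  commands=[
    [2,0,-2,0,0,0,0],
    [4,0,-4,0,0,0,0],
    [4,0,-4,0,0,0,0],
    [4,0,-4,0,0,0,0],
    [4,0,-4,0,0,0,0],
    [4,0,-4,0,0,0,0],
    [4,0,-4,0,0,0,0],
    [4,0,-4,0,0,0,0],
    [4,0,-4,0,0,0,0],
    [4,0,-4,0,0,0,0],
    [4,0,-4,0,0,0,0],
    [2,0,-2,0,0,0,0],
  ],
)

```text
t: 2.72
tcp_pos: [0.6489, 0.0687, 0.2496]
orientation: [-1.571, 0.0, 0.003]
ft_force: [0.6, 0.3, -0.5]
finger_gap: 0.0003
```

>>> move_arm(
  commands=[
    [2.4,2,-3.2,0,0,0,0],
    [2.4,2.5,-3.2,0,0,0,0],
    [0,3,0,0,0,0,0],
    [0,2,0,0,0,0,0],
    [0,0,0,0,0,0,0],
    [0,0,0,0,0,0,0],
  ],
)

```text
t: 3.48
tcp_pos: [0.6959, 0.0076, 0.1561]
orientation: [-1.571, -0.001, 0.004]
ft_force: [0.8, 0.2, 0.2]
finger_gap: 0.0001
```

Run:
```python
from h import *
s=robot.sense(); print(s['tcp_pos'],s['orientation'],s['ft_force'])
t=shot('top','top1'); c=shot('scene','scene1'); w=shot('wrist','wrist1')
a=cv2.resize(c['image'][160:260,310:430,::-1],(480,400),interpolation=cv2.INTER_CUBIC)
b=cv2.resize(w['image'][:,:,::-1],(320,200)); b=cv2.copyMakeBorder(b,0,200,0,0,0)
cv2.imwrite('pics/mix1.png',np.hstack([a,b]))
print({k:v for k,v in w.items() if k!='image'}, proj(c,[.6965,.0044,.104]),proj(c,s['tcp_pos']-[0,0,.019]))
# plunger in scene
hsv=cv2.cvtColor(np.load('pics/scene0.npz')['image'],cv2.COLOR_RGB2HSV)[180:205,352:380]
m=cv2.inRange(hsv,(0,120,50),(8,255,255))|cv2.inRange(hsv,(170,120,50),(180,255,255))
ys,xs=np.nonzero(m); print(xs.mean()+352,ys.mean()+180,ys.min()+180,ys.max()+180,xs.min()+352,xs.max()+352)
```

```text
[0.69587481 0.00755628 0.15613866] [-1.57085739e+00 -9.66076693e-04  4.19889460e-03] [0.75011574 0.15037333 0.17229154]
{'fov_y': 65.70646984690485, 'cx': 322.7352436516205, 'cy': 201.23317681732343, 'hand_eye': array([[ 9.99998999e-01,  1.07661808e-03,  9.18111512e-04,
         1.27392298e-03],
       [-5.70522443e-04, -2.86982005e-01,  9.57935803e-01,
        -1.23916200e-01],
       [ 1.29481249e-03, -9.57935368e-01, -2.86981104e-01,
         7.33233438e-02],
       [ 0.00000000e+00,  0.00000000e+00,  0.00000000e+00,
         1.00000000e+00]])} (np.float64(366.11297212574686), np.float64(191.1654017301849)) (np.float64(365.95812370432), np.float64(181.73884324917168))
365.5609756097561 192.85365853658536 190 196 362 369
```

View pics/mix1.png

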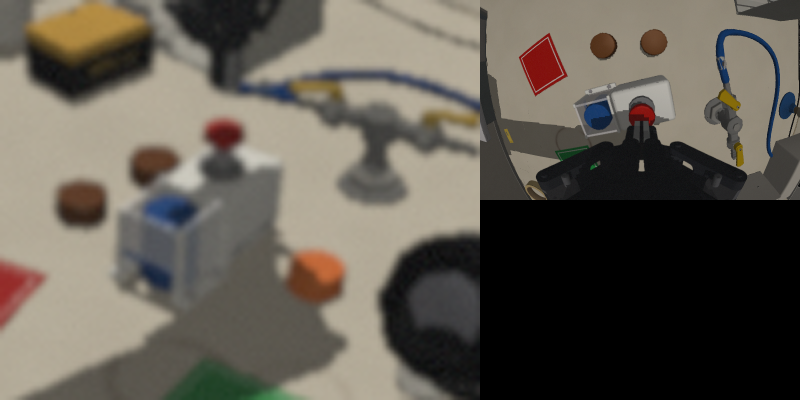

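View pics/wrist1.png

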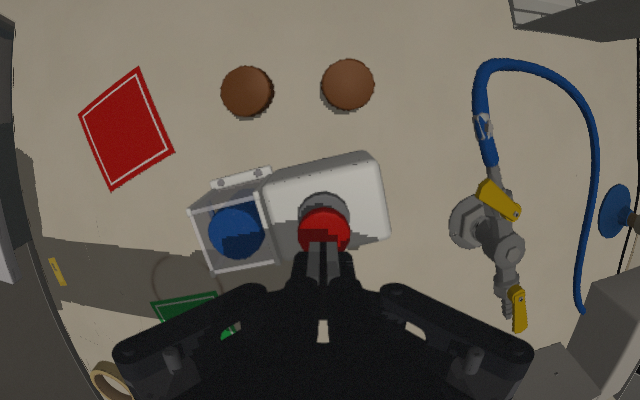

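>>> move_arm(
  commands=[
    [0,1.5,-0.2,0,0,0,0],
    [0,1,0,0,0,0,0],
    [0,0.4,0,0,0,0,0],
    [0,0,0,0,0,0,0],
  ],
)

```text
t: 4.12
tcp_pos: [0.6951, 0.0055, 0.1255]
orientation: [-1.571, 0.001, 0.003]
ft_force: [-0.3, -0.2, -0.4]
finger_gap: -0.0002
```

>>> move_arm(
  commands=[
    [0,0.4,0,0,0,0,0],
    [0,0.4,0,0,0,0,0],
    [0,0.4,0,0,0,0,0],
    [0,0.4,0,0,0,0,0],
    [0,0.4,0,0,0,0,0],
    [0,0.2,0,0,0,0,0],
    [0,0,0,0,0,0,0],
  ],
)

```text
t: 5.0
tcp_pos: [0.696, 0.0054, 0.1049]
orientation: [-1.571, -0.001, 0.003]
ft_force: [-0.6, 0.0, 3.7]
finger_gap: 0.0
```

>>> move_arm(
  commands=[
    [0,0.2,0,0,0,0,0],
    [0,0.1,0,0,0,0,0],
    [0,0,0,0,0,0,0],
  ],
)

```text
t: 5.38
tcp_pos: [0.6961, 0.0054, 0.1031]
orientation: [-1.571, -0.002, 0.003]
ft_force: [-2.1, -0.4, 10.6]
finger_gap: -0.0001
```

Run:
```python
from h import *
s=robot.sense(); print(s['tcp_pos'],s['ft_force'])
c=shot('top','top2'); w=shot('wrist','wrist2')
cv2.imwrite('pics/c2.png',cv2.resize(c['image'][130:250,270:430,::-1],None,fx=4.5,fy=4.5))
```

```text
[0.69612084 0.00541754 0.10306773] [-2.12198154 -0.3623885  10.597532  ]
```

View pics/wrist2.png

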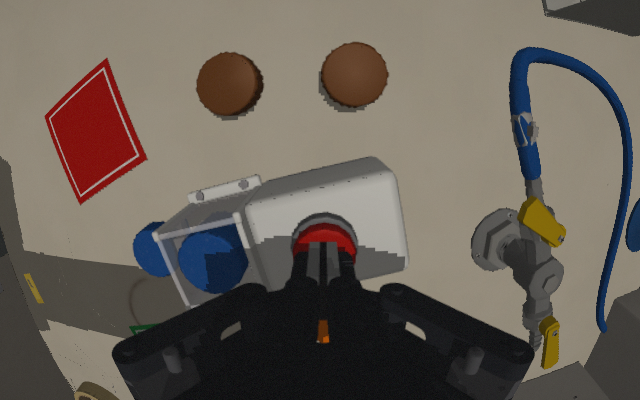

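View pics/c2.png

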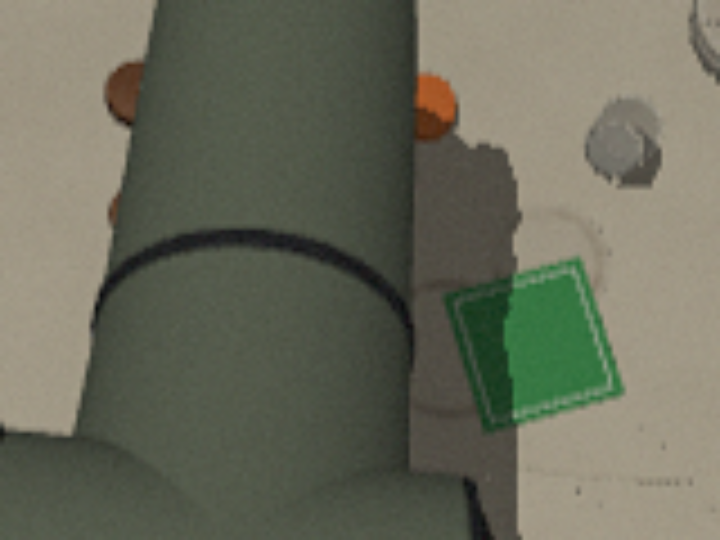

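The wrist view shows one cap at (152,248) outside the outlet and two still stacked at (212,255). I'll press slightly further to confirm the hard stop.

>>> move_arm(
  commands=[
    [0,0.1,0,0,0,0,0],
    [0,0.1,0,0,0,0,0],
    [0,0,0,0,0,0,0],
  ],
)

```text
t: 5.85
tcp_pos: [0.6963, 0.0054, 0.103]
orientation: [-1.571, -0.003, 0.003]
ft_force: [-6.5, 0.6, 19.7]
finger_gap: 0.0
```

>>> move_arm(
  commands=[
    [0,-0.5,0,0,0,0,0],
    [0,-1,0,0,0,0,0],
    [0,-1.5,0,0,0,0,0],
    [0,-3,0,0,0,0,0],
    [0,-4,0,0,0,0,0],
    [-3,-3,2,0,0,0,3],
    [-4,0,2,0,0,0,3],
    [-4,0,2,0,0,0,3],
    [-3,0,2,0,0,0,3],
    [-1.5,0,0,0,0,0,3],
    [0,0,0,0,0,0,3],
    [0,0,0,0,0,0,3],
  ],
)

```text
t: 7.35
tcp_pos: [0.5411, 0.0848, 0.2297]
orientation: [-1.571, -0.001, 0.003]
ft_force: [-0.6, 0.1, -0.6]
finger_gap: 0.03
```

```bash
cat >> h.py <<'E'
def wplane(c,s,uv,z):
    f=200/np.tan(np.radians(float(c['fov_y']))/2)
    uv=np.atleast_2d(uv).astype(float); d=uv-[float(c['cx']),float(c['cy'])]; r=np.hypot(*d.T); th=r/f
    ray=np.c_[d/np.maximum(r,1e-9)[:,None]*np.sin(th)[:,None],np.cos(th)]
    T=np.eye(4); T[:3,:3]=Ro.from_euler('xyz',s['orientation']).as_matrix(); T[:3,3]=s['tcp_pos']; T=T@c['hand_eye']
    D=ray@T[:3,:3].T; e=T[:3,3]; return e+D*((z-e[2])/D[:,2])[:,None]
E
python3 - <<'E'
from h import *
s=robot.sense(); w=shot('wrist','wrist3'); print(s['t'],s['tcp_pos'],s['orientation'],s['finger_gap'])
hsv=cv2.cvtColor(w['image'],cv2.COLOR_RGB2HSV)
for n,lo,hi,z in(('blue',(100,120,40),(130,255,255),.021),('green',(45,90,30),(85,255,255),0)):
    cs,_=cv2.findContours(cv2.inRange(hsv,lo,hi),cv2.RETR_EXTERNAL,cv2.CHAIN_APPROX_NONE)
    for k in cs:
        if cv2.contourArea(k)<300: continue
        P=wplane(w,s,k[:,0],z); cc,rr=cv2.minEnclosingCircle(P[:,:2].astype(np.float32)); print(n,cv2.boundingRect(k),cv2.contourArea(k),cc,rr)
        if n=='green': print(cv2.minAreaRect(P[:,:2].astype(np.float32)))
c=shot('top','top3')
E
```

```text
7.35 [0.54111854 0.08478787 0.22969119] [-1.57085701e+00 -1.10163338e-03  2.59767791e-03] 0.030009104272968486
blue (385, 254, 28, 27) 454.0 (0.6392964124679565, -0.0247560553252697) 0.021101193502545357
blue (317, 248, 36, 37) 977.0 (0.5578925013542175, -0.024540703743696213) 0.025420090183615685
blue (609, 218, 26, 39) 609.5 (1.0834085941314697, -0.010469628497958183) 0.04681657627224922
blue (548, 141, 66, 172) 1369.5 (0.9701541066169739, -0.014093607664108276) 0.19003793597221375
green (289, 317, 62, 27) 1012.0 (0.5395869612693787, -0.15086698532104492) 0.04613924026489258
((0.5394139885902405, -0.15063604712486267), (0.08328733593225479, 0.04395383223891258), 15.770233154296875)
```

View pics/wrist3.png

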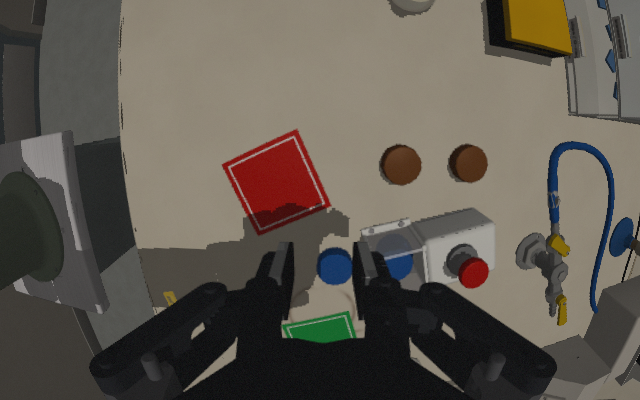

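View pics/top3.png

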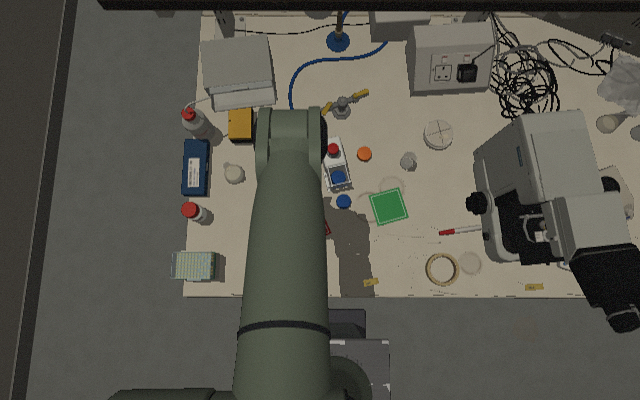

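The plunger is back up, two caps remain in the magazine, and one cap is on the worktop at (344,201) in the top view. I'll measure that one in the top view.

Run:
```python
from h import *
c=dict(np.load('pics/top3.npz')); 
m=cv2.inRange(cv2.cvtColor(c['image'],cv2.COLOR_RGB2HSV),(100,120,40),(130,255,255)); m[:193]=0;m[210:]=0;m[:,:330]=0;m[:,360:]=0
k=max(cv2.findContours(m,0,1)[0],key=cv2.contourArea); print(cv2.boundingRect(k)); (u,v),r=cv2.minEnclosingCircle(k); print(u,v,r,plane(c,u,v,.019))
```

```text
(336, 195, 15, 14)
343.04736328125 201.1631622314453 7.049362659454346 [ 0.55524994 -0.02970615  0.019     ]
```

Run:
```python
from h import *
s=robot.sense(); print(s['joints'],s['tcp_pos'],s['orientation'],s['t'])
```

```text
[ 2.04976552e-02  3.36423062e-01 -2.33549693e-01  1.00039092e+00
 -3.32073435e-05  1.58886897e+00] [0.54109153 0.08469867 0.22929514] [-1.57082171e+00 -4.33183233e-04  2.42500757e-03] 7.45
```

>>> move_arm(
  commands=[
    [0,0,0,0,-0.148,0,7.5],
    [0,0,0,0,-0.148,0,7.5],
    [0,0,0,0,-0.148,0,7.5],
    [0,0,0,0,-0.148,0,7.5],
    [0,0,0,0,-0.148,0,7.5],
    [0,0,0,0,-0.148,0,7.5],
    [0,0,0,0,-0.148,0,7.5],
    [0,0,0,0,-0.148,0,7.5],
    [0,0,0,0,-0.148,0,7.5],
    [0,0,0,0,-0.148,0,7.5],
    [0,0,0,0,0,0,7.5],
  ],
)

```text
t: 8.82
tcp_pos: [0.5407, 0.0847, 0.229]
orientation: [-1.571, 0.0, 1.481]
ft_force: [-0.8, -0.8, -0.5]
finger_gap: 0.075
```

Run:
```python
from h import *
s=robot.sense(); print(s['joints'],s['tcp_pos'],s['orientation'],s['t'],s['finger_gap'])
R=Ro.from_euler('xyz',s['orientation']).as_matrix()
for p in ([.556,-.028,s['tcp_pos'][2]],): print((R.T@(np.array(p)-s['tcp_pos'])*100).round(2))
```

```text
[ 2.05587169e-02  3.36457832e-01 -2.34199163e-01  1.00037305e+00
  1.04683061e-05  1.10611366e-01] [0.54072761 0.08473677 0.22903412] [-1.57056288e+00  1.53951666e-05  1.48074368e+00] 8.825 0.07503344240135533
[-11.09  -0.    -2.53]
```

>>> move_arm(
  commands=[
    [-3,0,-0.5,0,0,0,7.5],
    [-4,2,-1,0,0,0,7.5],
    [-3,3,-1,0,0,0,7.5],
    [-1.1,3,0,0,0,0,7.5],
    [0,0,0,0,0,0,7.5],
    [0,0,0,0,0,0,7.5],
  ],
)

```text
t: 9.57
tcp_pos: [0.556, -0.0275, 0.1501]
orientation: [-1.572, -0.0, 1.482]
ft_force: [0.1, 0.4, 0.3]
finger_gap: 0.0747
```

```bash
cat > m.py <<'E'
from h import *
import sys
def run(name,gx=.5437,gy=-.1697):
    s=robot.sense(); w=shot('wrist',name); print(s['t'],s['tcp_pos'],s['orientation'],s['finger_gap'],s['ft_force'])
    R=Ro.from_euler('xyz',s['orientation']).as_matrix()
    hsv=cv2.cvtColor(w['image'],cv2.COLOR_RGB2HSV)
    for n,lo,hi,z in(('blue',(100,120,40),(130,255,255),.019),('green',(45,90,30),(85,255,255),0)):
        for k in cv2.findContours(cv2.inRange(hsv,lo,hi),cv2.RETR_EXTERNAL,cv2.CHAIN_APPROX_NONE)[0]:
            if cv2.contourArea(k)<300: continue
            P=wplane(w,s,k[:,0],z)[:,:2].astype(np.float32); cc,rr=cv2.minEnclosingCircle(P)
            d=R.T@(np.array([*cc,s['tcp_pos'][2]])-s['tcp_pos'])
            print(n,cv2.boundingRect(k),np.round(cc,4),round(rr,4),'tool cm',(d*100).round(2), 'rect',np.round(cv2.minAreaRect(P)[0],4))
run(sys.argv[1])
E
python3 m.py wrist4
```

```text
9.575 [ 0.55599021 -0.02747572  0.15011193] [-1.57154030e+00 -2.16768153e-04  1.48223464e+00] 0.0747448875434576 [0.05261638 0.38281008 0.31009727]
blue (321, 264, 51, 36) [ 0.6391 -0.0108] 0.0251 tool cm [ 2.4   0.01 -8.13] rect [ 0.6466 -0.0093]
blue (295, 169, 51, 53) [ 0.5556 -0.0295] 0.0237 tool cm [-0.2  -0.    0.02] rect [ 0.5556 -0.0293]
green (125, 126, 118, 124) [ 0.5448 -0.1682] 0.0699 tool cm [-14.12  -0.    -0.13] rect [ 0.5448 -0.1686]
```

View pics/wrist4.png

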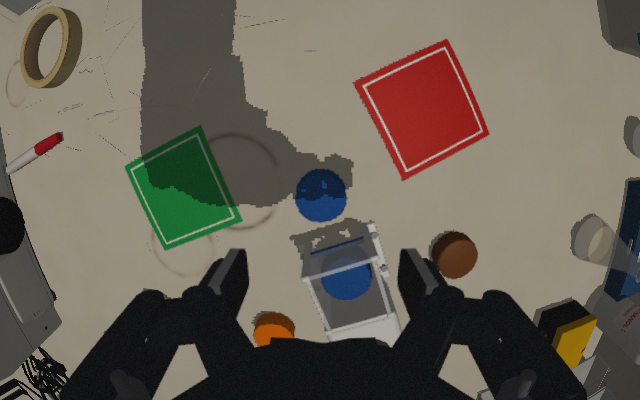

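Cap sits at (321,195) centred between the fingers, which are outside both the dispenser and the cap. I'll descend now.

>>> move_arm(
  commands=[
    [-0.2,3,0,0,0,0,7.5],
    [0,3.5,0,0,0,0,7.5],
    [0,3,0,0,0,0,7.5],
    [0,1.5,0,0,0,0,7.5],
    [0,1,0,0,0,0,7.5],
    [0,0.3,0,0,0,0,7.5],
    [0,0,0,0,0,0,5.6],
    [0,0,0,0,0,0,5.6],
    [0,0,0,0,0,0,5.6],
  ],
  newtons=20,
)

```text
t: 10.75
tcp_pos: [0.5556, -0.0299, 0.0268]
orientation: [-1.572, 0.0, 1.483]
ft_force: [0.5, 0.6, -0.5]
finger_gap: 0.0559
```

```bash
python3 m.py wrist5
python3 - <<'E'
from h import *
c=shot('scene','scene5'); cv2.imwrite('pics/s5.png',cv2.resize(c['image'][170:270,310:430,::-1],(720,600),interpolation=cv2.INTER_CUBIC))
E
```

```text
10.75 [ 0.55559116 -0.02986117  0.02680558] [-1.57169764e+00  1.08125695e-04  1.48290673e+00] 0.055919902927533266 [ 0.5413577   0.61762129 -0.48292948]
blue (332, 325, 54, 17) [ 0.6032 -0.0135] 0.0151 tool cm [ 2.05  0.   -4.6 ] rect [ 0.6002 -0.0134]
blue (279, 214, 90, 93) [ 0.5545 -0.0291] 0.0255 tool cm [ 0.07 -0.    0.11] rect [ 0.5549 -0.0286]
green (49, 158, 134, 149) [ 0.545 -0.169] 0.059 tool cm [-13.96   0.    -0.17] rect [ 0.5453 -0.1692]
green (39, 139, 160, 178) [ 0.5445 -0.1693] 0.0705 tool cm [-13.98   0.    -0.12] rect [ 0.5449 -0.169 ]
```

View pics/wrist5.png

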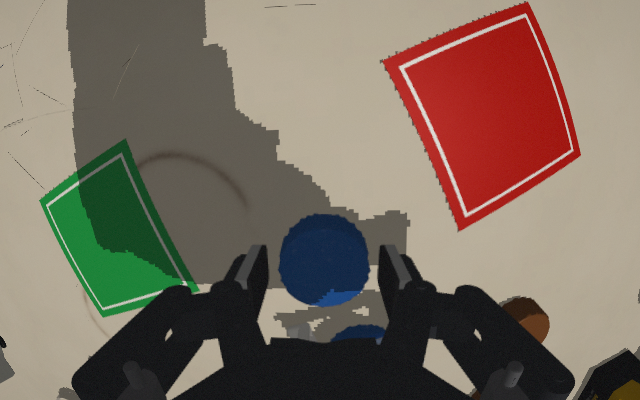

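View pics/s5.png

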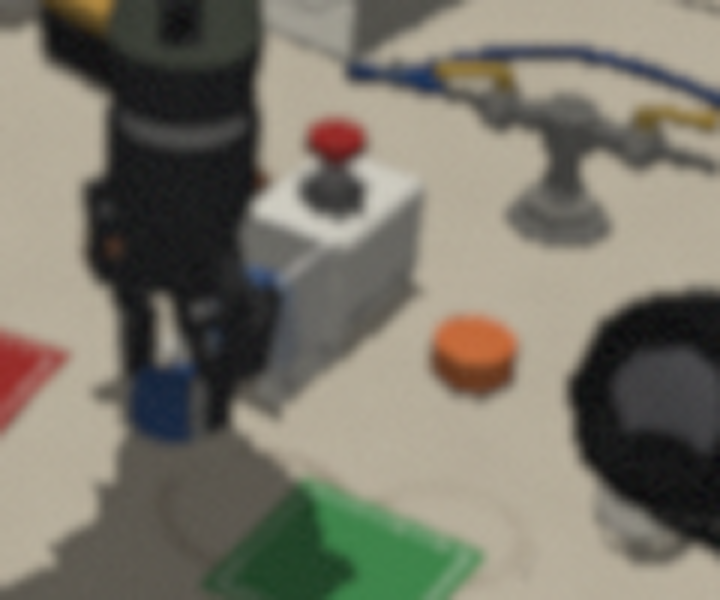

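>>> move_arm(
  commands=[
    [-0.3,0,0,0,0,0,5.6],
    [-0.4,0,0,0,0,0,5.6],
    [-0.6,0,0,0,0,0,5.6],
    [-0.7,0,0,0,0,0,5.6],
    [-0.7,0,0,0,0,0,5.6],
    [-0.7,0,0,0,0,0,5.6],
    [-0.7,0,0,0,0,0,5.6],
    [-0.7,0,0,0,0,0,5.6],
    [-0.7,0,0,0,0,0,5.6],
    [-0.5,0,0,0,0,0,5.6],
    [-0.3,0,0,0,0,0,5.6],
    [0,0,0,0,0,0,5.6],
  ],
)

```text
t: 12.35
tcp_pos: [0.5497, -0.0927, 0.0263]
orientation: [-1.571, -0.0, 1.483]
ft_force: [0.5, -0.3, 0.3]
finger_gap: 0.0561
```

```bash
python3 m.py wrist6
```

```text
12.35 [ 0.54969219 -0.09265065  0.02628531] [-1.57082901e+00 -5.82292288e-05  1.48280501e+00] 0.05609992185556406 [ 0.50736559 -0.34506561  0.33727437]
blue (286, 215, 93, 93) [ 0.5493 -0.0881] 0.0255 tool cm [0.45 0.   0.08] rect [ 0.5492 -0.0884]
green (109, 153, 152, 144) [ 0.5356 -0.1713] 0.0529 tool cm [-7.96 -0.    0.71] rect [ 0.5389 -0.1704]
green (96, 132, 204, 176) [ 0.5439 -0.1687] 0.0699 tool cm [-7.63 -0.   -0.09] rect [ 0.545  -0.1685]
```

View pics/wrist6.png

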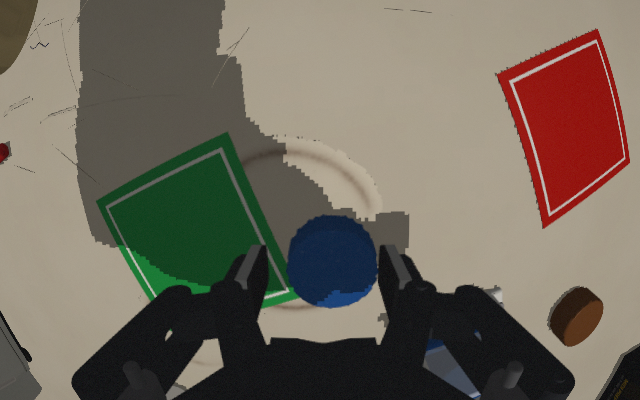

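The cap is moving with the pad: it is at (332,261) and the green mark is straight ahead, with 8.1 cm left to push.

>>> move_arm(
  commands=[
    [-0.4,0,0,0,0,0,5.6],
    [-0.6,0,0,0,0,0,5.6],
    [-0.8,0,0,0,0,0,5.6],
    [-0.9,0,0,0,0,0,5.6],
    [-0.9,0,0,0,0,0,5.6],
    [-0.9,0,0,0,0,0,5.6],
    [-0.9,0,0,0,0,0,5.6],
    [-0.9,0,0,0,0,0,5.6],
    [-0.8,0,0,0,0,0,5.6],
    [-0.6,0,0,0,0,0,5.6],
    [-0.4,0,0,0,0,0,5.6],
    [0,0,0,0,0,0,5.6],
  ],
)

```text
t: 13.9
tcp_pos: [0.5426, -0.1734, 0.0263]
orientation: [-1.571, -0.0, 1.483]
ft_force: [-0.3, -0.1, 0.6]
finger_gap: 0.0557
```

```bash
python3 m.py wrist7
```

```text
13.9 [ 0.54257587 -0.1734116   0.02627225] [-1.57083641e+00 -2.67009952e-05  1.48270074e+00] 0.05566013477946236 [-0.30201459 -0.07229311  0.55094346]
blue (528, 300, 64, 32) [ 0.6024 -0.0125] 0.0323 tool cm [16.55  0.   -4.54] rect [ 0.6007 -0.0129]
blue (286, 215, 92, 93) [ 0.5422 -0.1692] 0.0256 tool cm [0.42 0.   0.08] rect [ 0.5424 -0.1679]
green (262, 291, 125, 48) [ 0.5806 -0.175 ] 0.0373 tool cm [ 0.18  0.   -3.8 ] rect [ 0.5922 -0.1776]
green (229, 152, 191, 177) [ 0.5445 -0.1685] 0.0591 tool cm [ 0.51  0.   -0.15] rect [ 0.5449 -0.1682]
green (211, 131, 227, 161) [ 0.5443 -0.1681] 0.0702 tool cm [ 0.55  0.   -0.13] rect [ 0.5442 -0.1683]
```

View pics/wrist7.png

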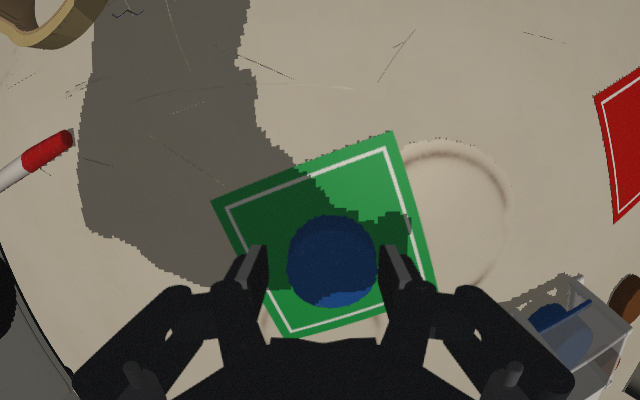

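The cap at (332,261) is centred on the green mark, measured (0.542,-0.169) against (0.544,-0.168). I'll open the jaws slightly, back off, rise and check.

>>> move_arm(
  commands=[
    [0.2,0,0,0,0,0,6.2],
    [0.2,0,0,0,0,0,7],
    [0,0,0,0,0,0,7.2],
    [0,-1,0,0,0,0,7.2],
    [0,-3,0,0,0,0,7.2],
    [0,-4,0,0,0,0,7.2],
    [0,-5,0,0,0,0,7.2],
    [2,-4,0,0,0,0,7.2],
    [5,0,1,0,0,0,7.2],
    [5,0,2,0,0,0,7.2],
    [5,0,2,0,0,0,7.2],
    [4,0,0,0,0,0,7.2],
  ],
)

```text
t: 15.45
tcp_pos: [0.5101, 0.0462, 0.1972]
orientation: [-1.571, -0.0, 1.484]
ft_force: [1.3, -0.6, 2.2]
finger_gap: 0.0721
```

>>> move_arm(
  commands=[
    [4,0,0,0,0,0,7.2],
    [4,0,0,0,0,0,7.2],
    [4,0,0,0,0,0,7.2],
    [2,0,0,0,0,0,7.2],
    [0,0,0,0,0,0,7.2],
    [0,0,0,0,0,0,7.2],
  ],
)

```text
t: 16.2
tcp_pos: [0.5237, 0.183, 0.1963]
orientation: [-1.571, 0.001, 1.482]
ft_force: [0.5, 0.7, -1.3]
finger_gap: 0.0719
```

Run:
```python
from h import *
print(robot.sense()['t'],robot.sense()['tcp_pos'])
c=shot('top','top8'); cv2.imwrite('pics/t8.png',cv2.resize(c['image'][90:300,170:500,::-1],None,fx=2.4,fy=2.4,interpolation=cv2.INTER_CUBIC))
m=cv2.inRange(cv2.cvtColor(c['image'],cv2.COLOR_RGB2HSV),(100,120,40),(130,255,255)); m[:193]=0;m[230:]=0;m[:,:350]=0;m[:,430:]=0
k=max(cv2.findContours(m,0,1)[0],key=cv2.contourArea); (u,v),r=cv2.minEnclosingCircle(k); print(u,v,r,plane(c,u,v,.019))
```

```text
16.2 [0.52370366 0.1829567  0.19634131]
388.79998779296875 205.1999969482422 7.3540167808532715 [ 0.54311543 -0.16866887  0.019     ]
```

View pics/t8.png

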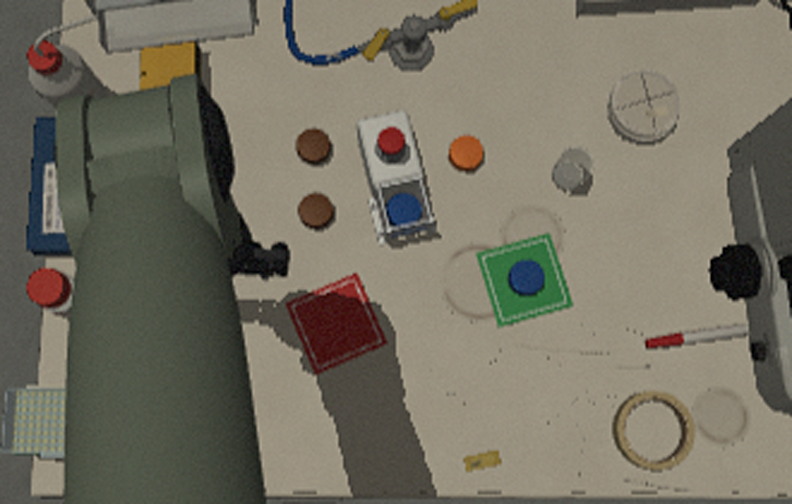

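The cap lies at the centre of the green mark (527,277 in the crop). The plunger is up, caps remain in the magazine, and nothing else has moved.

```bash
python3 -c "
from cell import robot
print(robot.job_done())"
```

```text
the job is handed in; nothing more can be done
None
```

I pressed the plunger once to its hard stop and let it return, so one blue cap came out. I then pushed that cap along the worktop with a finger pad onto the green mark, let go, backed away and handed the job in at about 16 s.

- **Cap position:** in the last top view the cap lies at (0.543, -0.169). I measured the mark's centre at (0.544, -0.169) to (0.544, -0.170), depending on the view. The cap is therefore wholly inside the mark, about 27 mm from every edge.
- **Dispenser:** the plunger is back up and the magazine still holds blue caps. The wrist view during the press showed two stacked. The last top view shows only the upper one, so I did not count them again at the end.
- **Bystanders:** I compared the last top view with the first by eye and saw nothing moved. The arm hid part of the left side in that view.
- **Press:** the plunger stopped moving at the hard stop, with a force reading of about 20 N, well below the 120 N wrist limit.

No check failed, and the cap positions from the top and wrist cameras agreed to within about 2 mm at the end.

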